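Index the artificial ear to its measuring position

TASK

Two black turntables stand on the headphone bench. By its upright handle, turn the one that carries the rubber ear anticlockwise (seen from above) until the handle stands in line with the spring plunger on its own stand and the plunger has snapped in between the two rim studs; leave it resting there. Leave the other turntable, the one that carries the headphone cup, as it is.

Things in the scene. Friction and masses are not known exactly. Their poses are not given: they have to be found in the camera images.
- ear_base: Fixed stand of the turntable to turn, under a black disc (160 mm across, top 74 mm up) with a skin-coloured rubber ear on a block (44 x 62 mm, 19 mm high) in its middle. Origin: on the turning axis at bench height; z up; +x points at the spring plunger, a 16 mm steel nose in a 26 mm wide aluminium block just outside the rim, 103 to 133 mm from the axis, top 81 mm up. Sides and heading vary.
- ear_handle (a point): Centre of the top of the upright handle on the ear's disc: a round aluminium pin, 16 mm in diameter, fixed to the disc 62 mm from the turning axis and rising 65 mm above the disc (its top is 139 mm above the bench). Pinch it from above or push it sideways; it goes round with the disc.
- ear_disc (a joint): Ear disc's angle (rad), growing anticlockwise from above; stops at -2.2 and 0.5, starts at -1.9 to -1.1. 0: handle in line with the plunger, in the detent. Stiff (1 N at the handle), stays where left. Rim studs 10 degrees either side of the handle: the first is forced past the plunger (8 N at the handle, -0.29 to -0.18), then it is held within 0.08 of 0; past 0.18 it rides out again.
- spare_handle (a point): Centre of the top of the handle of the other turntable, of the same build and size, which carries a round black headphone cup (72 mm across, with a grey top) in place of the ear. It must not be turned.

How it is judged (in metres and radians):
At the end, for the whole second after the job is handed in: The ear's turntable rests in its detent: its handle is within 10 degrees of the plunger's line, and it is still. The other turntable's handle is within 12 mm of where it started (value of joint ear_disc between -0.175 and 0.175 rad and velocity of joint ear_disc between -0.05 and 0.05 rad/s and distance of spare_handle from where it was at the start of the episode below 0.012 m); the robot touches nothing.
It fails at once if the other turntable was turned (its handle moved more than 12 mm) (distance of spare_handle from where it was at the start of the episode above 0.012 m).
It also fails if it takes over 34 s, if anything falls off the work surface, if the arm or the gripper's body presses on something with over 40 N, if the wrist force passes 120 N, or if a joint passes its speed limit or range.

ROBOT

A 6-joint arm with a two-finger parallel gripper is mounted at the origin on the work surface. World frame = base frame: x ahead of the robot, y to its left, z up, the work surface at z = 0. Lengths are in mm, angles in rad, forces in N, time in s.
With the tool pointing down it reaches from about 300 to 775 mm from the base axis. Payload 14.6 kg.
Tool frame: the origin (TCP) lies on the mounting face of the last link; the fingertips stand 199 mm ahead of it and the grasp point (between the pads) lies 180 mm ahead of it; z points along the fingers, y is the line along which they close (so a half turn about z gives the same grasp; the last joint's range is limited). The gripper opens to 94 mm and grips with 3 to 60 N. Pads are 16 mm wide; open, the fingers measure 119 mm over their backs; the gripper's body (75 mm by 177 mm) begins 78 mm behind the grasp point.
Start: joints at [1.237, 0.3, 1.521, -0, 1.321, -0.067], TCP at [145.003, 530.533, 404.646] pointing down, gripper open.
Joint ranges: [-3.03, 3.03], [-0.79, 2.21], [0.23, 2.52], [-1.04, 4.18], [0, 3.07], [-2.55, 2.55]. Speed limits (rad/s): [2.22, 2.22, 2.57, 3.14, 3.14, 3.14].

INTERFACE

Orientations are given as [roll, pitch, yaw] about the fixed x, y, z axes, in that order (R = Rz(yaw) Ry(pitch) Rx(roll)).
In Python, from cell import manip gives the robot as it stands. The module is installed in compiled form; this text tells all that it offers.
- The arm moves only by the shell command python3 -m creep 'ROWS' [FORCE]. ROWS is a JSON object of lists of equal length, an entry for each row: "slide": the shift along the world's x, y, z in cm, a list of three; "turn": the turn about the world's z in rad; "claw": the opening, from 0 (shut) to 1 (fully open). A call has 1 to 8 rows; each row shifts and turns the commanded pose from where the row before left it; what a row does not reach is not made up. A row lasts 1/8 s, in which the tool goes at most 62.5 mm and 10.7 degrees, less where a joint would pass 70% of its speed; a pose out of reach is approached as far as the arm can. A call with a gripper value outside its range is refused whole. The fingers move at their own pace and stop on an object; FORCE is the grip in N (left out, the last holds). Time passes only in rows, so rows that do not move let the fingers close. It gives the time, the measured TCP pose, the force, the opening and the grip force at its end, in the units of the state.
- manip.read_state(): the state, without advancing time (a new reading comes with each control period).
- manip.camera(name): name is "side" or "top"; returns (picture, depth): 384x512x3 uint8, red, green, blue; 384x512 float32, mm along the optical axis (not along the pixel's ray), 0 where there is no reading.
- manip.calibration(name): a dict with "intrinsics" (3x3 intrinsics, pixels), "pose" (4x4, takes a point from camera to world coordinates). Camera axes: x right, y up, looking along -z (the intrinsics and any distortion apply to the point x, -y, -z); pixel columns grow to the right and rows downward; lengths in mm; the calibration is good to about 2 mm. A picture is of the moment at which its call begins. calibration takes no time and is no camera call.
- manip.sign_off(): hands the job in; it is judged then, once.
Trained networks look in the newest picture that a camera, given by its name, has taken for a name from the list of things; names that differ only in an ending like _2 or _b are one class to them, and where a whole thing is asked for, a point or a joint stands for the part that bears it (a point fixed in the world has none). Each returns a list of dicts, best first, with "score" (0 to 1); they miss things now and then, are a little off and sometimes report something else, mostly with a low value. They report only what shows in the picture. A call takes as long as a camera call.
- manip.cut_out(query, camera): "mask" (384x512 bool, what is visible of it) and "position" ([column, row] in pixels, amid what is visible of it).
The state is a dict: "clock": time; "joints": joint angles; "qd": joint speeds; "effort": joint torques, N m; "eef_pos": TCP position; "eef_rot": TCP orientation; "wrist_force": force on the tool from outside, world axes, zero at the start; "moment": the same for the moment, N m; "finger_gap": finger opening in mm; "finger_force": force on a finger pad.
Only numpy, scipy, OpenCV 4.12 (cv2) and the standard library are available. Lean on these libraries where they do the work, as an engineer would, in place of code of your own. Each camera call takes 0.05 s, during which the arm holds its last target. There are 200 camera calls.

## Working session

There is one attempt and no reset: what is moved stays moved. The work goes in short steps, Python scripts to look and compute and a shell command to move; the robot and the scene stay as the last step left them, time stands still between calls to the robot, and variables do not carry over. Pictures are saved under pics/ and viewed, at most 10 in all, crops included, and the job is handed in when it is done.

```bash
mkdir -p pics
cat > h.py <<'E'
import numpy as np, cv2
from cell import manip
def world(name, depth, uv):
    c=manip.calibration(name); K=np.array(c["intrinsics"]); T=np.array(c["pose"])
    uv=np.atleast_2d(uv).astype(int); z=depth[uv[:,1],uv[:,0]]
    p=np.c_[(uv[:,0]-K[0,2])/K[0,0]*z, -(uv[:,1]-K[1,2])/K[1,1]*z, -z]
    return (p@T[:3,:3].T+T[:3,3])[z>0]
def save(n,img): cv2.imwrite("pics/"+n,img[:,:,::-1])
E
python3 - <<'E'
from h import *
print(manip.calibration("top").keys())
for cam in("top","side"):
    im,d=manip.camera(cam); save(cam+"1.png",im); np.save(cam+"1.npy",d)
    for q in("ear_base","ear_handle","ear_disc","spare_handle"):
        for r in manip.cut_out(q,cam)[:3]:
            v,u=np.nonzero(r["mask"]); w=world(cam,d,np.c_[u,v])
            print(cam,q,round(r["score"],2),np.round(r["position"]),len(u),np.round(np.median(w,0)) if len(w) else "", np.round(np.percentile(w,[2,98],axis=0)).tolist() if len(w) else "")
s=manip.read_state(); print(s)
E
```

```text
dict_keys(['intrinsics', 'pose'])
top ear_base 0.84 [160. 200.] 4536 [568. 211.  74.] [[494.0, 136.0, 68.0], [657.0, 283.0, 95.0]]
top ear_handle 0.61 [163. 202.] 4304 [564. 207.  74.] [[494.0, 136.0, 70.0], [637.0, 280.0, 96.0]]
top ear_disc 0.56 [162. 203.] 4353 [564. 207.  74.] [[494.0, 136.0, 66.0], [637.0, 281.0, 96.0]]
top spare_handle 0.93 [357. 200.] 4323 [ 562. -208.   75.] [[493.0, -281.0, 63.0], [637.0, -138.0, 100.0]]
side ear_base 0.85 [228. 143.] 3061 [567. 193.  74.] [[495.0, 130.0, 7.0], [659.0, 277.0, 123.0]]
side ear_handle 0.65 [223. 140.] 2678 [565. 193.  74.] [[494.0, 130.0, 64.0], [637.0, 277.0, 126.0]]
side ear_disc 0.6 [225. 140.] 2726 [564. 193.  74.] [[494.0, 130.0, 62.0], [639.0, 277.0, 126.0]]
side spare_handle 0.65 [286. 302.] 6348 [ 561. -222.   74.] [[494.0, -288.0, 69.0], [636.0, -142.0, 118.0]]
{'clock': 0.5, 'joints': array([ 1.23740451e+00,  2.99890980e-01,  1.52103226e+00, -1.04632178e-05,
        1.32069906e+00, -6.65677424e-02]), 'qd': array([-0.00173721, -0.00066026, -0.0011769 , -0.00159672,  0.0003101 ,
        0.00170618]), 'effort': array([-7.94915686e-04, -5.31352901e+01, -3.52738130e+01,  7.08306162e-02,
        2.15224992e-02,  8.75150022e-06]), 'eef_pos': array([144.99888244, 530.52475232, 404.63687233]), 'eef_rot': array([-3.14156240e+00,  8.14308761e-06,  2.87477117e+00]), 'wrist_force': array([-0.13780644,  0.98970594, -0.43569111]), 'moment': array([ 0.03066082, -0.00024675, -0.06270032]), 'finger_force': 0.0, 'finger_gap': 94.18779637498939}
```

```bash
ls pics
```

```text
side1.png
top1.png
```

View pics/top1.png

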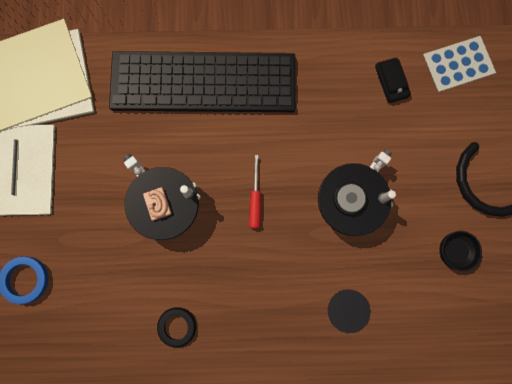

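View pics/side1.png

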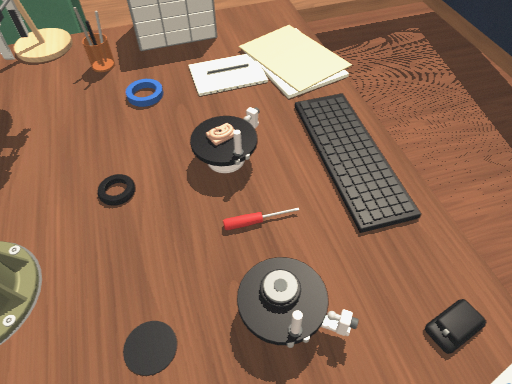

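Run:
```python
from h import *
d=np.load("top1.npy"); v,u=np.mgrid[0:384,0:512]; uv=np.c_[u.ravel(),v.ravel()]; uv=uv[d[uv[:,1],uv[:,0]]>0]
w=world("top",d,uv)
for y in (208,-208):
    near=np.hypot(w[:,0]-563,w[:,1]-y)<150
    m=near&(abs(w[:,2]-74)<4)
    (cx,cy),r=cv2.minEnclosingCircle(w[m&(np.hypot(w[:,0]-563,w[:,1]-y)<88),:2].astype(np.float32)); print("disc",cx,cy,r)
    rr=np.hypot(w[:,0]-cx,w[:,1]-cy)
    h=near&(w[:,2]>128)&(w[:,2]<150); print("handle",h.sum(),w[h].mean(0).round(),np.ptp(w[h],axis=0).round(),uv[h].mean(0))
    p=near&(abs(w[:,2]-79)<6)&(rr>96)&(rr<140); print("plunger",p.sum(),w[p].mean(0).round(),np.ptp(w[p],axis=0).round(),uv[p].mean(0))
```

```text
disc 568.4790649414062 208.19915771484375 82.14092254638672
handle 54 [585. 150. 138.] [15. 16. 14.] [183.87037037 188.88888889]
plunger 130 [658. 277.  79.] [32. 31. 11.] [129.72307692 160.96153846]
disc 566.9285278320312 -211.78074645996094 82.23403930664062
handle 53 [ 565. -272.  137.] [15. 16. 12.] [390.79245283 194.        ]
plunger 116 [ 655. -279.   79.] [30. 29. 11.] [384.18103448 156.79310345]
```

The ear turntable is the left one at pixel (160,203), with its handle at (184,189) and its plunger block at (130,161). The spare, with the headphone cup, is on the right at (355,200). In world terms the axis is about (565,208). The handle is at (585,150), r=61 and heading -71°. The plunger is at (658,277), r=116 and heading 36.6°, so the joint is at about -1.88, which fits the given sizes. I'll pinch tangentially and carry the handle round the arc.

```bash
python3 -m creep '{"slide":[[4.4,-3.8,0],[4.4,-3.8,0],[4.4,-3.8,0],[4.4,-3.8,0],[4.4,-3.8,0],[4.4,-3.8,0],[4.4,-3.8,0],[4.4,-3.8,0]],"turn":[-0.12,-0.12,-0.12,-0.12,-0.12,-0.12,-0.12,-0.12],"claw":[0.6,0.6,0.6,0.6,0.6,0.6,0.6,0.6]}' 30
```

```text
clock: 1.5
eef_pos: [498.2, 225.0, 404.8]
eef_rot: [3.141, -0.0, 1.911]
wrist_force: [0.5, 1.1, 0.8]
finger_gap: 56.1
finger_force: 0.0
```

```bash
python3 -m creep '{"slide":[[4.4,-3.8,0],[4.3,-3.7,0],[0,0,0],[0,0,-5],[0,0,-5],[0,0,0]],"turn":[0,0,0,0,0,0],"claw":[0.6,0.6,0.6,0.6,0.6,0.6]}' 30
python3 - <<'E'
from h import *
im,d=manip.camera("side"); save("side2.png",cv2.resize(im[80:200,160:320],(800,600)))
E
```

```text
clock: 2.25
eef_pos: [583.1, 152.1, 301.8]
eef_rot: [-3.135, -0.001, 1.916]
wrist_force: [-0.3, -0.7, 0.6]
finger_gap: 56.7
finger_force: 0.0
```

View pics/side2.png

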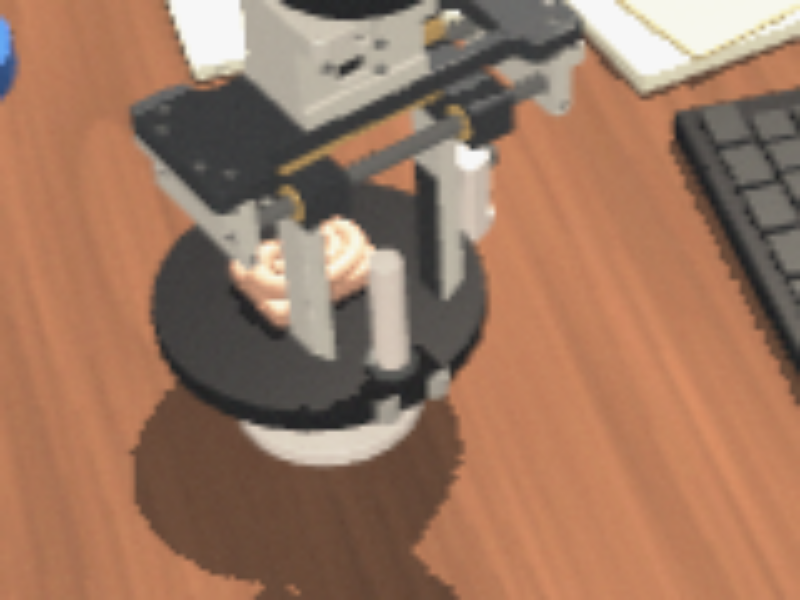

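The fingers stand either side of the handle at crop pixel (387,310), so I'll close them.

```bash
python3 -m creep '{"slide":[[0,0,0],[0,0,0],[0,0,0],[0,0,0],[0,0,0]],"turn":[0,0,0,0,0],"claw":[0,0,0,0,0]}' 30
python3 - <<'E'
import numpy as np
c=np.array([565.,208]);a0=np.arctan2(150-208,20)
a=np.linspace(a0,np.radians(36.6),15);p=np.c_[np.cos(a),np.sin(a)]*62+c
print(np.degrees(a0),a[1]-a[0],np.diff(p,axis=0).round(1).tolist())
E
```

```text
clock: 2.92
eef_pos: [584.1, 151.5, 304.9]
eef_rot: [3.141, 0.0, 1.915]
wrist_force: [-0.1, -0.5, 2.5]
finger_gap: 15.3
finger_force: 30.0
-70.97439396243132 0.1341090975344239 [[7.7, 3.2], [7.2, 4.2], [6.5, 5.1], [5.8, 6.0], [4.9, 6.7], [4.0, 7.3], [3.0, 7.8], [1.9, 8.1], [0.8, 8.3], [-0.3, 8.3], [-1.4, 8.2], [-2.5, 7.9], [-3.5, 7.5], [-4.5, 7.0]]
```

Gripped with a gap of 15.3 mm. Next I'll go round the arc.

```bash
python3 -m creep '{"slide":[[0.77,0.32,0],[0.72,0.42,0],[0.65,0.51,0],[0.58,0.6,0],[0.49,0.67,0],[0.4,0.73,0],[0.3,0.78,0],[0,0,0]],"turn":[0.134,0.134,0.134,0.134,0.134,0.134,0.134,0],"claw":[0,0,0,0,0,0,0,0]}' 30
```

```text
clock: 3.92
eef_pos: [623.3, 191.7, 305.0]
eef_rot: [-3.141, 0.001, 2.853]
wrist_force: [1.4, -4.4, 5.0]
finger_gap: 15.2
finger_force: 30.0
```

```bash
python3 -m creep '{"slide":[[0.19,0.81,0],[0.08,0.83,0],[-0.03,0.83,0],[-0.14,0.82,0],[-0.25,0.79,0],[-0.35,0.75,0],[-0.45,0.7,0],[0,0,0]],"turn":[0.134,0.134,0.134,0.134,0.134,0.134,0.134,0],"claw":[0,0,0,0,0,0,0,0]}' 30
python3 - <<'E'
from h import *
im,d=manip.camera("side"); save("side3.png",cv2.resize(im[80:200,160:320],(800,600)))
E
```

```text
clock: 4.92
eef_pos: [613.2, 246.6, 304.9]
eef_rot: [-3.141, -0.002, -2.494]
wrist_force: [-5.2, -8.2, 7.0]
finger_gap: 15.8
finger_force: 30.0
```

View pics/side3.png

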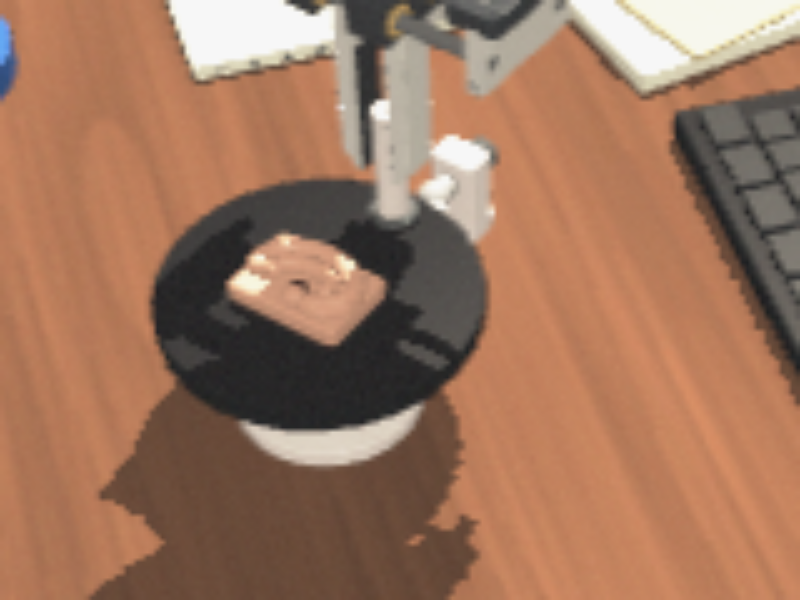

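The handle, crop pixel (393,160), stands next to the plunger nose at (435,190), at about 38.7° measured against 36.6° for the plunger. I'll release, back off upwards, swing clear and verify.

```bash
python3 -m creep '{"slide":[[0,0,0],[0,0,0],[0,0,0],[0,0,5],[0,0,5],[0,0,3],[-6,0,0],[-6,0,0]],"turn":[0,0,0,0,0,0,0,0],"claw":[0.6,0.6,0.6,0.6,0.6,0.6,0.6,0.6]}'
python3 -m creep '{"slide":[[-6,0,0],[-6,2,0],[-4,4,0],[0,6,0],[0,0,0]],"turn":[0,0,0,0,0],"claw":[0.6,0.6,0.6,0.6,0.6]}'
python3 - <<'E'
from h import *
im,d=manip.camera("top"); save("top4.png",cv2.resize(im[120:280,60:273],(800,600)))
v,u=np.mgrid[0:384,0:512]; uv=np.c_[u.ravel(),v.ravel()]; uv=uv[d[uv[:,1],uv[:,0]]>0]
w=world("top",d,uv)
for y in (208,-208):
    near=np.hypot(w[:,0]-565,w[:,1]-y)<80
    h=near&(w[:,2]>128)&(w[:,2]<150); m=w[h].mean(0); print(h.sum(),m.round(),np.ptp(w[h],axis=0).round(),np.degrees(np.arctan2(m[1]-y,m[0]-565)))
E
```

```text
clock: 5.98
eef_pos: [492.1, 247.0, 434.3]
eef_rot: [3.141, 0.0, -2.493]
wrist_force: [0.5, 0.6, 1.3]
finger_gap: 56.4
finger_force: 0.0
clock: 6.6
eef_pos: [333.4, 369.4, 434.1]
eef_rot: [3.141, -0.0, -2.489]
wrist_force: [0.7, -0.9, -0.5]
finger_gap: 56.2
finger_force: 0.0
52 [614. 247. 138.] [14. 13. 12.] 38.893202594732244
54 [ 565. -271.  138.] [15. 16. 16.] -89.84405945485653
```

View pics/top4.png

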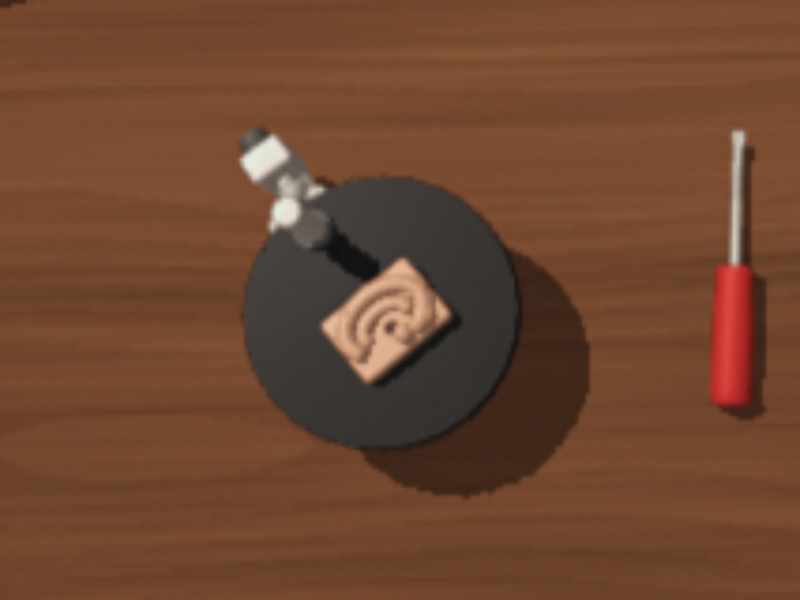

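The handle base (313,232) lines up with the plunger at (265,160). The nose sits between the studs at (275,225) and (318,190), and the spare handle has not moved.

```bash
python3 -c "
from cell import manip
print(manip.sign_off())"
```

```text
the job is handed in; nothing more can be done
None
```

The ear's turntable rests in its detent, with its handle measured about 2° from the plunger's line; the spare's handle measured within about 1 mm of its start, the arm is clear, and the job was handed in at about 6.7 s (no verdict was returned).

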